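# Clear the indexing fixture and hold the third stop

### The arm

A 6-joint arm with a two-finger parallel gripper is mounted at the origin on the work surface. World frame = base frame: x ahead of the robot, y to its left, z up, the work surface at z = 0. Lengths are in m, angles in rad, forces in N, time in s.
With the tool pointing down it reaches from about 0.325 to 0.775 m from the base axis. Payload 5.5 kg.
Tool frame: the origin (TCP) lies on the centre line of the jaws, within the pads' length; the fingertips stand ctrl.tips_ahead ahead of it and the grasp point (between the pads) lies 3 mm ahead of it (ctrl.tips_ahead is the distance from the TCP to the fingertips, in m); z points along the fingers, x is the direction in which the jaws open and shut, and the axes are right-handed (so a half turn about z gives the same grasp; the last joint's range is limited). The gripper opens to 85 mm and grips with 20 to 120 N. Pads are 22 mm wide; open, the fingers measure 114 mm over their backs; the gripper's body (76 mm by 85 mm) begins 54 mm behind the grasp point. The pads swing forward as they close: fully open they stand 13 mm farther back than shut.
Start: joints at [1.06, 0.091, 1.231, -0, 1.82, -0.057], TCP at [0.263, 0.539, 0.253] pointing down, gripper open.
Joint ranges: [-2.87, 2.87], [-0.86, 2.18], [0.17, 2.46], [-1.51, 4.65], [0.06, 2.69], [-2.65, 2.65]. Speed limits (rad/s): [2.57, 2.57, 3.01, 3.14, 3.14, 3.14].

### API

Orientations are given as a rotation vector (axis times angle).
In Python, from cell import ctrl gives the robot as it stands.
- The arm moves only by the tool carry_out, never from a script. Its argument "increments" is one flat list of numbers, 7 for each row, row after row: the shift along the tool's x, y, z in m, then the turn, a rotation vector about the tool's x, y, z in rad, then the finger opening in m, from 0 to 0.0854. A call has 1 to 5 rows; each row shifts and turns the pose as measured when the row begins, along the tool's axes as they then stand; what a row does not reach is not made up. A row lasts 1/12 s, in which the tool goes at most 41.7 mm and 7.16 degrees, less where a joint would pass 70% of its speed; a pose out of reach is approached as far as the arm can. A call with a gripper value outside its range is refused whole. The fingers move at their own pace and stop on an object; the grip force is fixed at half the most. Time passes only in rows, so rows that do not move let the fingers close. It gives the time, the measured TCP pose, the force and the opening at its end, in the units of the state.
- ctrl.read_state(): the state, without advancing time (a new reading comes with each control period).
- ctrl.camera(name): name is "scene" or "top" or "wrist"; returns the picture (384x512x3 uint8, red, green, blue); there is no depth.
- ctrl.camera_params(name): a dict with "fx", "fy", "cx", "cy" (pixels), "R" (3x3) and "t" (3): a world point X has camera coordinates R X + t. Camera axes: x right, y down, z forward; pixel columns grow to the right and rows downward; lengths in m; the calibration is good to about 2 mm. A picture is of the moment at which its call begins: read the wrist's pose just before it. camera_params takes no time and is no camera call; for the wrist camera it gives the pose at the moment of the call.
- ctrl.hand_in(): hands the job in, once; it reports no verdict.
The state is a dict: "clock": time; "q": joint angles; "joint_vel": joint speeds; "joint_efforts": joint torques, N m; "tool_pos": TCP position; "tcp_rot": TCP orientation; "contact_force": force on the tool from outside, world axes, zero at the start; "torque": the same for the moment, N m; "grip_width": opening from 0.0 (shut) to 1.0 (fully open).
Only numpy, scipy, OpenCV 4.12 (cv2) and the standard library are available. Lean on these libraries where they do the work, as an engineer would, in place of code of your own. Each camera call takes 0.05 s, during which the arm holds its last target.

### The job

Pick up the scraper block and with it push all four loose steel chips off the indexing fixture's plate, not touching them with the fingers, then set the scraper aside on the bench, off the plate. Then turn the knob on the dividing head clockwise (seen from above) from home, counting the clicks, to the third stop without overrunning to the fourth, and finish while still gripping the knob there: do not let go. Leave the other things on the bench where they are.

Things in the scene. Friction and masses are not known exactly. Their poses are not given: they have to be found in the camera images.
- fixture: Fixed steel plate 130 (x) by 320 (y) by 30 mm thick; origin: centre of its underside, on the bench. At its +y end stands the dividing head: round green housing, its upright axis at (0, +105 mm), aluminium dial on top 108 mm across, its face 73 mm above the bench, five dark dots marking home and the stops. From y = -160 to +38 mm the plate is a bare flat pad without a rim.
- knob (a joint): Angle of the indexing knob on the dial, rad: 0 at home, where it starts, growing clockwise seen from above. Stops every 24 degrees: first 0.419, second 0.838, third 1.257, fourth 1.676, then an end stop. Turning on from a stop takes about 0.1 N m; let go, it falls into the nearest stop.
- knob_grip (a point): Grip point of the knob, on its axis, 98 mm above the bench (25 mm above the dial). The knob is an upright black bar 60 mm long, 16 mm wide (grasp across this), 4 to 38 mm above the dial. The axes turn with the knob: the bar lies along x, a small steel pointer at its -x end; at home they are parallel to the fixture's.
- scraper_center (a point): Centre (30 mm above its underside) of the loose scraper block, 0.12 to 0.22 kg: wooden block 110 mm long (x), 22 mm thick (y, grasp across this) on a steel foot 114 mm long, 26 mm thick, 14 mm high; 60 mm tall in all. It stands upright on the bench at the start.
- chip0_center (a point): Centre of a loose steel chip, a bar offcut 20 x 12 x 9 mm, 15 g, lying flat on the fixture's pad at the start.
- chip1_center (a point): Centre of a loose steel chip, a round slug 18 mm across, 9 mm thick, 15 g, lying flat on the fixture's pad at the start.
- chip2_center (a point): Centre of a loose steel chip, a round slug 18 mm across, 9 mm thick, 15 g, lying flat on the fixture's pad at the start.
- chip3_center (a point): Centre of a loose steel chip, a bar offcut 20 x 12 x 9 mm, 15 g, lying flat on the fixture's pad at the start.
- piston: Bystander, loose, to be left alone: aluminium piston standing on its skirt, 60 mm across, 54 mm tall. Origin: centre of its underside.
- bearing: Bystander, loose, to be left alone: steel ring, 60 mm across, 18 mm tall, lying flat. Origin: centre of its underside.
- spanner: Bystander, loose, to be left alone: steel spanner, 170 mm, lying flat. Origin: at the middle of its length, on its underside.
- gear: Bystander, loose, to be left alone: dark steel gear wheel, about 75 mm across, hub 28 mm tall. Origin: centre of its underside.
- oil_can: Bystander, loose, to be left alone: grey bottle, 60 mm across, 120 mm tall. Origin: centre of its underside.
- socket: Bystander, loose, to be left alone: upright steel cylinder, 28 mm across, 60 mm tall. Origin: centre of its underside.
- carton: Bystander, loose, to be left alone: cardboard carton 70 x 100 x 50 mm. Origin: centre of its underside.
- screwdriver: Bystander, loose, to be left alone: screwdriver lying flat. Origin: at the middle of its length, on its underside.
Not all that is in view belongs to the job. What is meant by the part that bears scraper_center is not red, and is the smaller of those in its own colour.

How it is judged:
By the outcome, as a careful person would: the job done as asked, in the order asked, and still so for the second after the job is handed in, while the arm keeps its last pose, push and grip.
It also fails if it takes over 72 s, if anything falls off the work surface, if the arm or the gripper's body presses on something with over 40 N, if the wrist force passes 120 N, or if a joint passes its speed limit or range.

## Working session

There is one attempt and no reset: what is moved stays moved. The work goes in short steps, Python scripts to look and compute and a tool call to move; the robot and the scene stay as the last step left them, time stands still between calls to the robot, and variables do not carry over. Pictures are saved under pics/ and viewed, and the job is handed in when it is done.

Besides the shell and the picture viewer there is one more tool, called after "Call:" as name(argument=value, ...), one argument or row to a line, values as JSON. carry_out: Moves the arm, as the interface text tells. Its arguments: {"type":"object","properties":{"increments":{"type":"array"}},"required":["increments"]}

```bash
ls; mkdir -p pics; python3 - <<'E'
from cell import ctrl
import cv2
for n in ("scene","top","wrist"):
    p=ctrl.camera_params(n); im=ctrl.camera(n)
    cv2.imwrite(f"pics/{n}0.png",im[:,:,::-1]); print(n,p)
print(ctrl.read_state(), ctrl.tips_ahead)
E
```

```text
pics
scene {'fx': 392.1157342428078, 'fy': 392.1157342428078, 'cx': 258.0417498635307, 'cy': 189.50176246081077, 'R': array([[-8.24312425e-01,  5.66135112e-01,  2.45982173e-04],
       [ 4.10522336e-01,  5.98033893e-01, -6.88350837e-01],
       [-3.89846684e-01, -5.67315167e-01, -7.25377877e-01]]), 't': array([ 0.48161363, -0.15320176,  1.34046746])}
top {'fx': 364.8673478951384, 'fy': 364.8673478951384, 'cx': 255.28924330528852, 'cy': 195.52910781541766, 'R': array([[ 0.00327654, -0.99996599,  0.00756828],
       [-0.99495462, -0.00401883, -0.10024544],
       [ 0.10027244, -0.00720164, -0.99493395]]), 't': array([-0.00811799,  0.56360407,  1.06141735])}
wrist {'fx': 333.50531665167034, 'fy': 333.50531665167034, 'cx': 254.08185921753798, 'cy': 193.61295344344353, 'R': array([[ 4.38710942e-01,  8.98628047e-01, -5.85097090e-04],
       [ 8.62644218e-01, -4.20961025e-01,  2.80422481e-01],
       [ 2.51749204e-01, -1.23529142e-01, -9.59876497e-01]]), 't': array([-0.59934114, -0.03560234,  0.3774053 ])}
{'clock': 0.15, 'q': array([ 1.06027951e+00,  9.16819531e-02,  1.23163326e+00, -2.52160107e-05,
        1.81981131e+00, -5.66855805e-02]), 'joint_vel': array([ 0.00097368, -0.0036511 , -0.00380509, -0.00064032,  0.00280597,
       -0.00016463]), 'joint_efforts': array([ 1.59144096e-03, -4.59368777e+01, -4.18528068e+01,  1.35422485e-05,
        9.50863177e-03,  2.36833188e-05]), 'tool_pos': array([0.26295455, 0.53909691, 0.25239942]), 'tcp_rot': array([ 2.66362035e+00,  1.66431874e+00, -2.09338812e-03]), 'contact_force': array([-0.29819576, -0.38842158, -0.67460417]), 'torque': array([0.05362486, 0.01318184, 0.01110774]), 'grip_width': 1.0027617632823005} 0.022
```

View pics/top0.png

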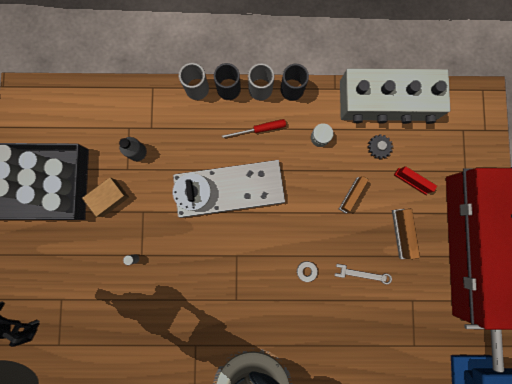

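View pics/scene0.png

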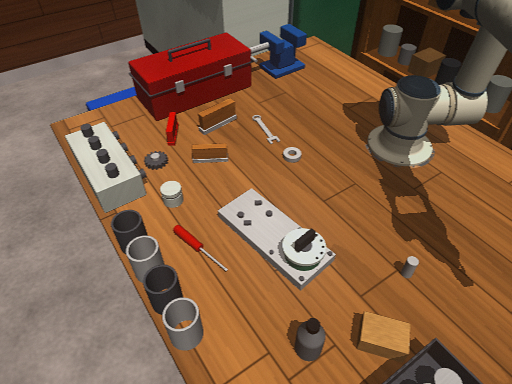

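View pics/wrist0.png

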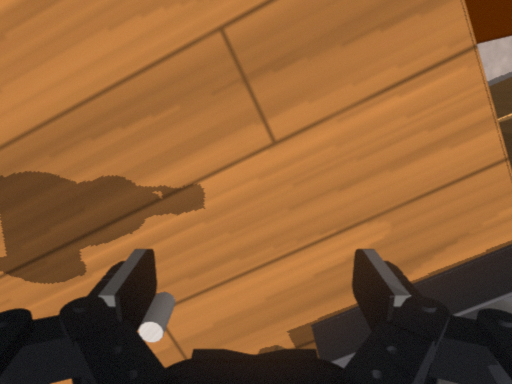

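Scraper candidates in the top view are a small wooden block at (355,194), a larger wooden block at (406,233) and a red block at (415,180). The small wooden one fits: it isn't red, and it is the smaller of the two in wood colour. I'll confirm that in an enlarged crop.

```bash
python3 - <<'E'
import cv2,numpy as np
t=cv2.imread("pics/top0.png"); s=cv2.imread("pics/scene0.png")
a=cv2.resize(t[150:280,320:450],None,fx=3,fy=3,interpolation=cv2.INTER_CUBIC)
b=cv2.resize(s[90:220,150:290],(420,390),interpolation=cv2.INTER_CUBIC)
cv2.imwrite("pics/cropA.png",np.hstack([a,b[:390,:400]]))
cv2.imwrite("pics/cropB.png",cv2.resize(t[150:225,160:300],None,fx=5,fy=5,interpolation=cv2.INTER_CUBIC))
E
```

```text
(no output)
```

View pics/cropA.png

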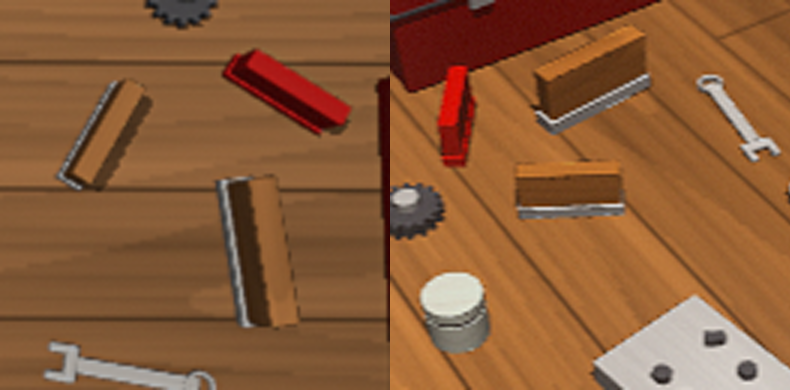

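View pics/cropB.png

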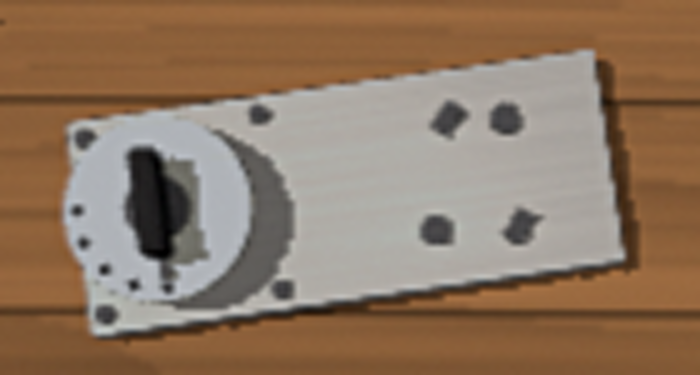

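The crop shows that the small wooden block at top (355,194) is about 2/3 the length of the larger one at (406,233), so it is the one meant. The four chips lie on the pad at about top (250,174), (261,174), (247,196) and (264,195). Next I measure them.

```bash
cat > h.py <<'E'
import numpy as np,cv2
from cell import ctrl
from scipy.spatial.transform import Rotation as Ro
def ray(p,uv,z):
    R,t=p["R"],p["t"]; c=-R.T@t
    d=R.T@np.array([(uv[0]-p["cx"])/p["fx"],(uv[1]-p["cy"])/p["fy"],1.])
    return c+d*(z-c[2])/d[2]
def proj(p,X):
    x=p["R"]@np.asarray(X)+p["t"]; return np.array([p["fx"]*x[0]/x[2]+p["cx"],p["fy"]*x[1]/x[2]+p["cy"]])
def save(n,name,img=None):
    im=ctrl.camera(n); cv2.imwrite(f"pics/{name}.png",im[:,:,::-1]); return im[:,:,::-1].copy()
def tip():
    s=ctrl.read_state(); return s
E
python3 - <<'E'
from h import *
p=ctrl.camera_params("top"); t=cv2.imread("pics/top0.png")
o=lambda x,y:(160+(x+.5)/5-.5,150+(y+.5)/5-.5)
C=[ray(p,o(*q),.03) for q in [(68,122),(594,50),(627,262),(92,337)]]
C=np.array(C)[:,:2]; print("plate",C.round(4).tolist(),[np.linalg.norm(C[i]-C[i-1]).round(4) for i in range(4)])
ey=(C[0]+C[3]-C[1]-C[2])/2; ey/=np.linalg.norm(ey); ex=np.array([ey[1],-ey[0]]); c=C.mean(0)
print("c",c,"yaw deg",np.degrees(np.arctan2(ex[1],ex[0])), "knob",c+.105*ey)
g=cv2.cvtColor(t,cv2.COLOR_BGR2GRAY)
m=np.zeros_like(g); m[163:207,236:278]=(g[163:207,236:278]<130)*255
n,l,st,ce=cv2.connectedComponentsWithStats(m)
for i in range(1,n):
    X=ray(p,ce[i],.036)[:2]; d=X-c; print(st[i],ce[i],X.round(4),"plate xy",(d@ex).round(4),(d@ey).round(4))
# dial centre, knob ends
dc=[ray(p,o(157,209),.073)]; print("dial",dc)
print("knob ends",ray(p,o(143,150),.111),ray(p,o(158,252),.111))
q=lambda x,y:(320+(x+.5)/3-.5,150+(y+.5)/3-.5)
T=[ray(p,q(*a),.06)[:2] for a in [(123,80),(147,89),(100,188),(76,184)]]
print("scr top",np.round(T,4).tolist(),np.mean(T,0),[np.linalg.norm(T[i]-T[i-1]).round(4) for i in range(4)])
F=[ray(p,q(*a),.014)[:2] for a in [(112,82),(59,178)]]; print("foot edge",F,np.linalg.norm(F[0]-F[1]))
d=F[0]-F[1]; print(np.degrees(np.arctan2(d[1],d[0])))
# scene view of scraper
E
```

```text
plate [[0.6273, 0.24], [0.6726, -0.0753], [0.5444, -0.0946], [0.4987, 0.2225]] [np.float64(0.1298), np.float64(0.3186), np.float64(0.1296), np.float64(0.3204)]
c [0.58573938 0.07314834] yaw deg 8.194016300264071 knob [0.57077419 0.17707641]
[236 163  18   3  31] [242.48387097 163.51612903] [0.659  0.0326] plate xy 0.0667 -0.0505
[246 170   8   8  39] [249.46153846 173.43589744] [0.629  0.0116] plate xy 0.0341 -0.0671
[258 170   7   7  38] [260.89473684 173.44736842] [ 0.6292 -0.0225] plate xy 0.0293 -0.1009
[244 193   7   6  37] [247.10810811 195.67567568] [0.5623 0.0183] plate xy -0.031 -0.051
[260 192   9   7  39] [263.87179487 195.05128205] [ 0.5644 -0.0315] plate xy -0.036 -0.1005
[253 203  25   4  58] [268.13793103 205.10344828] [ 0.5345 -0.0441] plate xy -0.0674 -0.1088
dial [array([0.57026892, 0.17838143, 0.073     ])]
knob ends [0.5988555  0.18035237 0.111     ] [0.54222187 0.17087882 0.111     ]
scr top [[0.618, -0.3135], [0.6093, -0.3367], [0.5127, -0.2886], [0.5165, -0.2655]] [ 0.56414912 -0.30106334] [np.float64(0.1123), np.float64(0.0248), np.float64(0.1079), np.float64(0.0234)]
foot edge [array([ 0.6230977 , -0.31603126]), array([ 0.52520922, -0.26014226])] 0.11271971370038322
-29.724017866049316
```

```bash
cat >> h.py <<'E'
def go(x,y,z,yaw,n=None,step=.04):
    "print the rows needed: tool-frame shift per row, tilt-corrected, yaw in deg of tool x"
    s=ctrl.read_state(); p=s["tool_pos"]; R=Ro.from_rotvec(s["tcp_rot"])
    a=np.radians(yaw); T=Ro.from_matrix(np.array([[np.cos(a),np.sin(a),0],[np.sin(a),-np.cos(a),0],[0,0,-1]]))
    rv=(R.inv()*T).as_rotvec(); d=np.array([x,y,z])-p
    k=n or max(int(np.ceil(np.linalg.norm(d)/step)),int(np.ceil(np.linalg.norm(rv)/.12)),1)
    print("t",s["clock"].round(2),"pos",p.round(4),"F",s["contact_force"].round(1),"g",s["grip_width"].round(3),"total",R.inv().apply(d).round(4),rv.round(4),"rows",k)
    for i in range(k):
        Ri=R*Ro.from_rotvec(rv*i/k); print(Ri.inv().apply(d/k).round(4).tolist(),(rv/k).round(4).tolist())
E
python3 -c "
from h import *
go(.50,-.20,.25,62.5)"
```

```text
Traceback (most recent call last):
  File "h.py", line 20, in go
    print("t",s["clock"].round(2),"pos",p.round(4),"F",s["contact_force"].round(1),"g",s["grip_width"].round(3),"total",R.inv().apply(d).round(4),rv.round(4),"rows",k)
              ^^^^^^^^^^^^^^^^
AttributeError: 'float' object has no attribute 'round'
```

```bash
sed -i 's/s\["clock"\].round(2)/round(s["clock"],2)/; s/s\["grip_width"\].round(3)/round(float(s["grip_width"]),3)/' h.py
python3 -c "
from h import *
go(.50,-.20,.25,62.5)"
```

```text
t 0.15 pos [0.263  0.5391 0.2524] F [-0.3 -0.4 -0.7] g 1.003 total [-0.5603  0.5371  0.0032] [-0.      0.0015  0.0261] rows 20
[-0.028, 0.0269, 0.0002] [-0.0, 0.0001, 0.0013]
[-0.028, 0.0269, 0.0002] [-0.0, 0.0001, 0.0013]
[-0.0279, 0.0269, 0.0002] [-0.0, 0.0001, 0.0013]
[-0.0279, 0.027, 0.0002] [-0.0, 0.0001, 0.0013]
[-0.0279, 0.027, 0.0002] [-0.0, 0.0001, 0.0013]
[-0.0278, 0.027, 0.0002] [-0.0, 0.0001, 0.0013]
[-0.0278, 0.0271, 0.0001] [-0.0, 0.0001, 0.0013]
[-0.0278, 0.0271, 0.0001] [-0.0, 0.0001, 0.0013]
[-0.0277, 0.0271, 0.0001] [-0.0, 0.0001, 0.0013]
[-0.0277, 0.0272, 0.0001] [-0.0, 0.0001, 0.0013]
[-0.0277, 0.0272, 0.0001] [-0.0, 0.0001, 0.0013]
[-0.0276, 0.0273, 0.0001] [-0.0, 0.0001, 0.0013]
[-0.0276, 0.0273, 0.0001] [-0.0, 0.0001, 0.0013]
[-0.0276, 0.0273, 0.0001] [-0.0, 0.0001, 0.0013]
[-0.0275, 0.0274, 0.0001] [-0.0, 0.0001, 0.0013]
[-0.0275, 0.0274, 0.0001] [-0.0, 0.0001, 0.0013]
[-0.0275, 0.0274, 0.0001] [-0.0, 0.0001, 0.0013]
[-0.0274, 0.0275, 0.0001] [-0.0, 0.0001, 0.0013]
[-0.0274, 0.0275, 0.0001] [-0.0, 0.0001, 0.0013]
[-0.0273, 0.0275, 0.0001] [-0.0, 0.0001, 0.0013]
```

Call:
carry_out(
  increments=[-0.028, 0.027, 0, 0, 0, 0, 0.085, -0.028, 0.027, 0, 0, 0, 0, 0.085, -0.028, 0.027, 0, 0, 0, 0, 0.085, -0.028, 0.027, 0, 0, 0, 0, 0.085, -0.028, 0.027, 0, 0, 0, 0, 0.085],
)

```text
clock: 0.57
tool_pos: [0.3215, 0.3533, 0.245]
tcp_rot: [2.652, 1.678, -0.019]
contact_force: [0.1, -0.5, 1.2]
grip_width: 0.995
```

Call:
carry_out(
  increments=[-0.028, 0.027, 0, 0, 0, 0, 0.085, -0.028, 0.027, 0, 0, 0, 0, 0.085, -0.028, 0.027, 0, 0, 0, 0, 0.085, -0.028, 0.027, 0, 0, 0, 0, 0.085, -0.028, 0.027, 0, 0, 0, 0, 0.085],
)

```text
clock: 0.98
tool_pos: [0.3835, 0.16, 0.2445]
tcp_rot: [2.649, 1.682, -0.02]
contact_force: [0.5, 0.4, -0.0]
grip_width: 1.0
```

Call:
carry_out(
  increments=[-0.028, 0.027, 0, 0, 0, 0, 0.085, -0.028, 0.027, 0, 0, 0, 0, 0.085, -0.028, 0.027, 0, 0, 0, 0, 0.085, -0.028, 0.027, 0, 0, 0, 0, 0.085, -0.028, 0.027, 0, 0, 0, 0, 0.085],
)

```text
clock: 1.4
tool_pos: [0.446, -0.034, 0.2455]
tcp_rot: [2.648, 1.682, -0.018]
contact_force: [0.5, 1.1, 1.3]
grip_width: 0.995
```

Call:
carry_out(
  increments=[-0.028, 0.027, 0, 0, 0, 0, 0.085, -0.028, 0.027, 0, 0, 0, 0, 0.085, -0.028, 0.027, 0, 0, 0, 0, 0.085, -0.028, 0.027, 0, 0, 0, 0, 0.085, -0.028, 0.027, 0, 0, 0, 0, 0.085],
)

```text
clock: 1.82
tool_pos: [0.5088, -0.2289, 0.2458]
tcp_rot: [2.65, 1.68, -0.017]
contact_force: [1.2, -0.3, 0.4]
grip_width: 0.996
```

```bash
python3 -c "
from h import *
go(.50,-.20,.25,62.5)
p=ctrl.camera_params('wrist');save('wrist','w1');print(p)
print(proj(p,[.566,-.3,.06]))"
```

```text
t 1.82 pos [ 0.5088 -0.2289  0.2458] F [ 1.2 -0.3  0.4] g 0.996 total [ 0.0223 -0.0203 -0.0044] [-0.0025  0.0109  0.0393] rows 1
[0.0223, -0.0203, -0.0044] [-0.0025, 0.0109, 0.0393]
{'fx': 333.50531665167034, 'fy': 333.50531665167034, 'cx': 254.08185921753798, 'cy': 193.61295344344353, 'R': array([[ 0.42676722,  0.90431039, -0.00961606],
       [ 0.86985638, -0.40755198,  0.2779411 ],
       [ 0.24742598, -0.12698074, -0.96054999]]), 't': array([-0.00752182, -0.56916315,  0.21599675])}
[216.57709531 255.17756331]
```

View pics/w1.png

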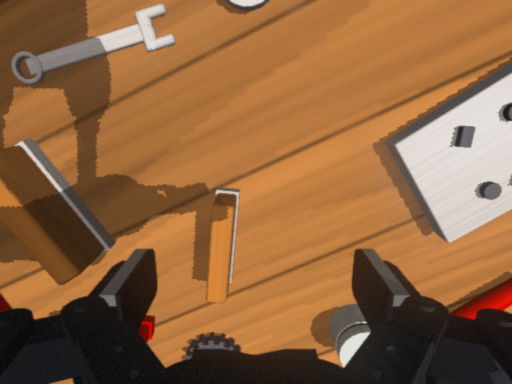

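The wrist view shows the small wooden scraper with its top face at roughly (217,192)-(238,194)-(226,302)-(207,302). I'll mask its edges and cast them.

```bash
python3 - <<'E'
from h import *
t=cv2.imread("pics/w1.png"); cv2.imwrite("pics/w1c.png",cv2.resize(t[175:315,180:270],None,fx=4,fy=4,interpolation=cv2.INTER_CUBIC))
E
```

```text
(no output)
```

View pics/w1c.png

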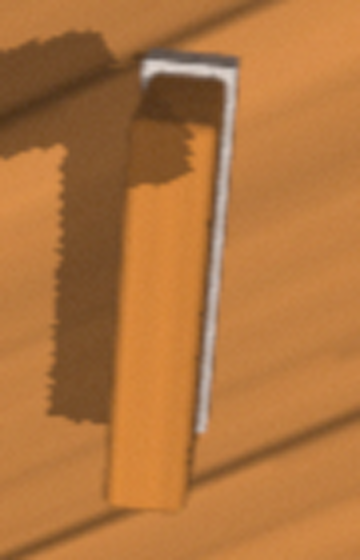

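```bash
python3 - <<'E'
from h import *
p=ctrl.camera_params("wrist")
q=lambda x,y:(180+(x+.5)/4-.5,175+(y+.5)/4-.5)
T=np.array([ray(p,q(*a),.06)[:2] for a in [(132,118),(217,122),(183,509),(107,502)]])
print(T.round(4).tolist(),T.mean(0),[np.linalg.norm(T[i]-T[i-1]).round(4) for i in range(4)])
for a,b in((0,3),(1,2)):
  d=T[a]-T[b]; print(np.degrees(np.arctan2(d[1],d[0])))
F=np.array([ray(p,q(*a),.014)[:2] for a in [(142,60),(239,60),(205,430)]]);print(F,np.linalg.norm(F[0]-F[1]))
d=F[1]-F[2];print(np.degrees(np.arctan2(d[1],d[0])))
go(.566,-.3,.16,62.5)
E
```

```text
[[0.5156, -0.285], [0.5252, -0.267], [0.6164, -0.3225], [0.6062, -0.3395]] [ 0.56583176 -0.30349235] [np.float64(0.1058), np.float64(0.0203), np.float64(0.1068), np.float64(0.0199)]
148.9501597961289
148.7306592212991
[[ 0.51258418 -0.28724536]
 [ 0.52386878 -0.26339754]
 [ 0.62116867 -0.3225436 ]] 0.02638295547129674
148.70567691064667
t 1.87 pos [ 0.5096 -0.2351  0.2431] F [-4.6 -2.  -2.9] g 0.994 total [-0.033   0.0792  0.0833] [-0.0037  0.0148  0.0347] rows 3
[-0.011, 0.0264, 0.0278] [-0.0012, 0.0049, 0.0116]
[-0.0108, 0.0265, 0.0277] [-0.0012, 0.0049, 0.0116]
[-0.0107, 0.0266, 0.0277] [-0.0012, 0.0049, 0.0116]
```

Call:
carry_out(
  increments=[0, 0, 0, 0, 0.015, 0.09, 0.085, 0, 0, 0, 0, 0, 0, 0.085],
)

```text
clock: 2.03
tool_pos: [0.5095, -0.2393, 0.2399]
tcp_rot: [-2.73, -1.54, 0.007]
contact_force: [0.0, -0.1, -0.6]
grip_width: 0.996
```

```bash
python3 -c "
from h import *
go(.566,-.3,.16,59)
p=ctrl.camera_params('wrist');t=save('wrist','w2')
np.savez('p2.npz',**p)
go(.566,-.3,.16,59)
u,v=proj(p,[.566,-.3,.04]).astype(int);print(u,v);v0=max(v-75,0);u0=u-60
print(u0,v0)
cv2.imwrite('pics/w2c.png',cv2.resize(t[v0:v0+150,u0:u0+120],None,fx=4,fy=4,interpolation=cv2.INTER_CUBIC))
"
```

```text
t 2.03 pos [ 0.5095 -0.2393  0.2399] F [ 0.  -0.1 -0.6] g 0.996 total [-0.0227  0.0805  0.0792] [-0.0084  0.0002 -0.0028] rows 3
[-0.0076, 0.0268, 0.0264] [-0.0028, 0.0001, -0.0009]
[-0.0076, 0.0267, 0.0265] [-0.0028, 0.0001, -0.0009]
[-0.0076, 0.0267, 0.0266] [-0.0028, 0.0001, -0.0009]
t 2.08 pos [ 0.5094 -0.2386  0.2399] F [-0.2 -0.2 -0.7] g 0.997 total [-0.0236  0.0808  0.0792] [-0.0086  0.0006  0.0021] rows 3
[-0.0079, 0.0269, 0.0264] [-0.0029, 0.0002, 0.0007]
[-0.0079, 0.0269, 0.0265] [-0.0029, 0.0002, 0.0007]
[-0.0078, 0.0268, 0.0265] [-0.0029, 0.0002, 0.0007]
232 248
172 173
```

View pics/w2c.png

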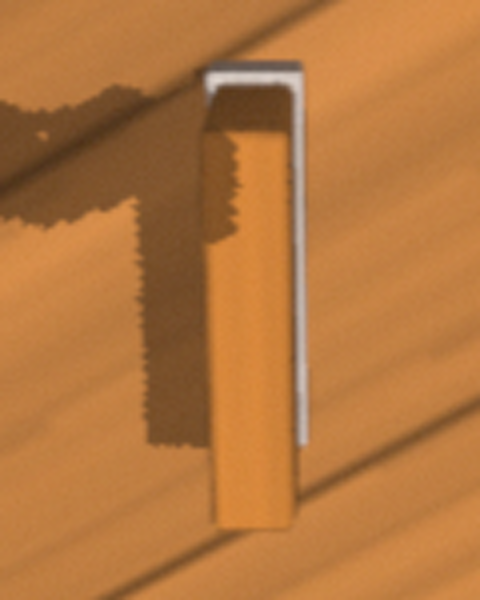

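```bash
python3 - <<'E'
from h import *
p=dict(np.load("p2.npz"))
q=lambda x,y:(172+(x+.5)/4-.5,173+(y+.5)/4-.5)
T=np.array([ray(p,q(*a),.06)[:2] for a in [(203,130),(291,130),(294,527),(215,527)]])
print(T.round(4).tolist(),T.mean(0),[np.linalg.norm(T[i]-T[i-1]).round(4) for i in range(4)])
for a,b in((0,3),(1,2)):
  d=T[a]-T[b]; print(np.degrees(np.arctan2(d[1],d[0])))
F=np.array([ray(p,q(*a),.014)[:2] for a in [(206,73),(301,73),(307,444)]]);print(F.round(4).tolist(),np.linalg.norm(F[0]-F[1]),np.linalg.norm(F[1]-F[2]), (F[0]+F[2])/2)
d=F[1]-F[2];print(np.degrees(np.arctan2(d[1],d[0])))
E
```

```text
[[0.516, -0.2784], [0.5268, -0.2606], [0.6188, -0.3164], [0.6082, -0.3338]] [ 0.56745014 -0.2973    ] [np.float64(0.1075), np.float64(0.0208), np.float64(0.1075), np.float64(0.0204)]
148.98537927558544
148.77734094708163
[[0.5132, -0.2805], [0.5264, -0.2587], [0.6231, -0.3159]] 0.025555861404817838 0.11232163564333936 [ 0.56811879 -0.29822485]
149.37542660570142
```

Call:
carry_out(
  increments=[-0.008, 0.027, 0.026, 0, 0, 0, 0.085, -0.008, 0.027, 0.026, 0, 0, 0, 0.085, -0.008, 0.027, 0.026, 0, 0, 0, 0.085, 0, 0, 0, 0, 0, 0, 0.085],
)

```text
clock: 2.42
tool_pos: [0.5693, -0.2992, 0.162]
tcp_rot: [-2.719, -1.57, 0.003]
contact_force: [0.7, 0.3, -2.9]
grip_width: 0.997
```

```bash
python3 -c "
from h import *
go(.567,-.2985,.046,59)"
```

```text
t 2.42 pos [ 0.5693 -0.2992  0.162 ] F [ 0.7  0.3 -2.9] g 0.997 total [-0.0005 -0.002   0.116 ] [-0.0026  0.0004  0.0174] rows 3
[-0.0002, -0.0007, 0.0387] [-0.0009, 0.0001, 0.0058]
[-0.0002, -0.0007, 0.0387] [-0.0009, 0.0001, 0.0058]
[-0.0002, -0.0007, 0.0387] [-0.0009, 0.0001, 0.0058]
```

Call:
carry_out(
  increments=[0, -0.002, 0.03, -0.002, 0, 0.017, 0.085, 0, 0, 0.03, 0, 0, 0, 0.085, 0, 0, 0.025, 0, 0, 0, 0.085, 0, 0, 0.01, 0, 0, 0, 0.085, 0, 0, 0, 0, 0, 0, 0.085],
)

```text
clock: 2.83
tool_pos: [0.5688, -0.2934, 0.0646]
tcp_rot: [-2.721, -1.57, 0.001]
contact_force: [-0.2, 0.8, 0.9]
grip_width: 0.995
```

```bash
python3 -c "
from h import *
go(.567,-.2985,.046,59)"
```

```text
t 2.83 pos [ 0.5688 -0.2934  0.0646] F [-0.2  0.8  0.9] g 0.995 total [-0.0053  0.001   0.0186] [-0.0005  0.0006  0.0167] rows 1
[-0.0053, 0.001, 0.0186] [-0.0005, 0.0006, 0.0167]
```

Call:
carry_out(
  increments=[-0.005, 0.001, 0.018, 0, 0, 0.017, 0.085, 0, 0, 0, 0, 0, 0, 0.085],
)

```text
clock: 3.0
tool_pos: [0.5679, -0.2968, 0.049]
tcp_rot: [2.73, 1.551, 0.0]
contact_force: [-0.5, 0.3, -1.4]
grip_width: 0.994
```

```bash
python3 -c "
from h import *
go(.567,-.2985,.046,59)"
```

```text
t 3.0 pos [ 0.5679 -0.2968  0.049 ] F [-0.5  0.3 -1.4] g 0.994 total [-0.0019  0.0001  0.003 ] [0.0013 0.0007 0.0038] rows 1
[-0.0019, 0.0001, 0.003] [0.0013, 0.0007, 0.0038]
```

Call:
carry_out(
  increments=[-0.002, 0, 0.003, 0, 0, 0.004, 0.085, 0, 0, 0, 0, 0, 0, 0.04, 0, 0, 0, 0, 0, 0, 0.0, 0, 0, 0, 0, 0, 0, 0.0, 0, 0, 0, 0, 0, 0, 0.0],
)

```text
clock: 3.42
tool_pos: [0.5704, -0.299, 0.0563]
tcp_rot: [2.721, 1.546, 0.01]
contact_force: [0.6, -0.4, 0.4]
grip_width: 0.446
```

Call:
carry_out(
  increments=[0, 0, 0, 0, 0, 0, 0.0, 0, 0, 0, 0, 0, 0, 0.0, 0, 0, 0, 0, 0, 0, 0.0],
)

```text
clock: 3.67
tool_pos: [0.5712, -0.2994, 0.0584]
tcp_rot: [2.718, 1.546, 0.013]
contact_force: [-0.8, 0.0, -1.5]
grip_width: 0.243
```

```bash
python3 -c "
from h import *
go(.567,-.2985,.046,59)"
```

```text
t 3.67 pos [ 0.5712 -0.2994  0.0584] F [-0.8  0.  -1.5] g 0.243 total [-0.0014 -0.0043  0.0123] [0.0167 0.0002 0.0043] rows 1
[-0.0014, -0.0043, 0.0123] [0.0167, 0.0002, 0.0043]
```

Call:
carry_out(
  increments=[0, 0, 0, 0, 0, 0, 0.05, 0, 0, 0, 0, 0, 0, 0.05, 0, 0, 0, 0, 0, 0, 0.05],
)

```text
clock: 3.92
tool_pos: [0.5712, -0.2994, 0.0584]
tcp_rot: [2.718, 1.546, 0.012]
contact_force: [0.1, -0.6, -0.4]
grip_width: 0.579
```

```bash
python3 -c "
from h import *
s=ctrl.read_state();print(s['joint_vel'].round(4))
go(.567,-.2985,.046,59)"
```

```text
[-0.0004  0.0021 -0.0005  0.0023 -0.0001 -0.0002]
t 3.92 pos [ 0.5712 -0.2994  0.0584] F [ 0.1 -0.6 -0.4] g 0.579 total [-0.0014 -0.0042  0.0123] [0.0165 0.0002 0.0043] rows 1
[-0.0014, -0.0042, 0.0123] [0.0165, 0.0002, 0.0043]
```

Call:
carry_out(
  increments=[-0.001, -0.004, 0.012, 0.016, 0, 0.004, 0.05, 0, 0, 0, 0, 0, 0, 0.05, 0, 0, 0, 0, 0, 0, 0.05],
)

```text
clock: 4.17
tool_pos: [0.567, -0.2982, 0.0451]
tcp_rot: [-2.734, -1.546, 0.001]
contact_force: [0.1, -0.3, -0.3]
grip_width: 0.588
```

```bash
python3 -c "
from h import *
s=ctrl.read_state();print(s['joint_vel'].round(4))
go(.567,-.2985,.046,59)"
```

```text
[-0.0026  0.0245  0.0306 -0.0024  0.0005  0.0021]
t 4.17 pos [ 0.567  -0.2982  0.0451] F [ 0.1 -0.3 -0.3] g 0.588 total [-0.0002  0.0002 -0.0009] [-0.0011  0.0002 -0.0001] rows 1
[-0.0002, 0.0002, -0.0009] [-0.0011, 0.0002, -0.0001]
```

Call:
carry_out(
  increments=[0, 0, 0, 0, 0, 0, 0.0, 0, 0, 0, 0, 0, 0, 0.0, 0, 0, 0, 0, 0, 0, 0.0, 0, 0, 0, 0, 0, 0, 0.0, 0, 0, 0, 0, 0, 0, 0.0],
)

```text
clock: 4.58
tool_pos: [0.5665, -0.2979, 0.0438]
tcp_rot: [-2.732, -1.545, 0.003]
contact_force: [0.7, 0.2, -0.4]
grip_width: 0.25
```

```bash
python3 -c "
from h import *
s=ctrl.read_state();print(s['joint_vel'].round(4))
go(.567,-.2985,.046,59)"
```

```text
[ 0.0012 -0.0006 -0.0001  0.0017  0.0016  0.0005]
t 4.58 pos [ 0.5665 -0.2979  0.0438] F [ 0.7  0.2 -0.4] g 0.25 total [-0.0002  0.0007 -0.0022] [-0.0033  0.0002 -0.0002] rows 1
[-0.0002, 0.0007, -0.0022] [-0.0033, 0.0002, -0.0002]
```

Call:
carry_out(
  increments=[0, 0, -0.03, 0, 0, 0, 0.0, 0, 0, -0.035, 0, 0, 0, 0.0, 0, 0, -0.03, 0, 0, 0, 0.0, 0, 0, 0, 0, 0, 0, 0.0],
)

```text
clock: 4.92
tool_pos: [0.5646, -0.2968, 0.1373]
tcp_rot: [-2.725, -1.541, 0.01]
contact_force: [1.0, -1.2, 0.1]
grip_width: 0.251
```

```bash
python3 -c "
from h import *
save('wrist','w3')
go(.5883,.0553,.14,98.2)"
```

```text
t 4.97 pos [ 0.564  -0.2965  0.1343] F [ 0.1 -1.3 -1.5] g 0.252 total [ 0.314  -0.1605 -0.0032] [-0.0154 -0.0052 -0.6843] rows 9
[0.0349, -0.0178, -0.0004] [-0.0017, -0.0006, -0.076]
[0.0361, -0.0151, -0.0004] [-0.0017, -0.0006, -0.076]
[0.0372, -0.0123, -0.0004] [-0.0017, -0.0006, -0.076]
[0.038, -0.0095, -0.0005] [-0.0017, -0.0006, -0.076]
[0.0386, -0.0066, -0.0005] [-0.0017, -0.0006, -0.076]
[0.039, -0.0036, -0.0006] [-0.0017, -0.0006, -0.076]
[0.0392, -0.0006, -0.0006] [-0.0017, -0.0006, -0.076]
[0.0391, 0.0023, -0.0006] [-0.0017, -0.0006, -0.076]
[0.0388, 0.0053, -0.0006] [-0.0017, -0.0006, -0.076]
```

View pics/w3.png

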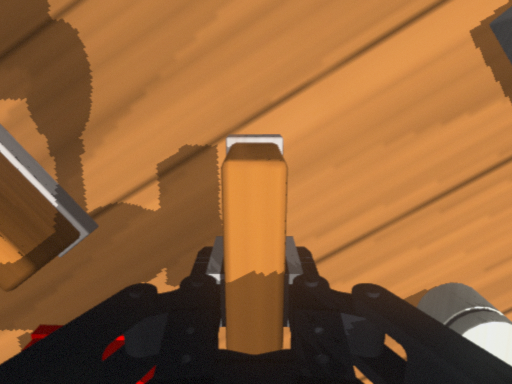

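The scraper is held squarely between the pads and lifted clear. Now I carry it over the plate.

Call:
carry_out(
  increments=[0.035, -0.018, -0.003, -0.004, 0, -0.076, 0.0, 0.036, -0.015, -0.002, -0.004, 0, -0.076, 0.0, 0.037, -0.012, 0, -0.004, 0, -0.076, 0.0, 0.038, -0.01, 0, -0.004, 0, -0.076, 0.0, 0.038, -0.007, 0, 0, 0, -0.076, 0.0],
)

```text
clock: 5.38
tool_pos: [0.5741, -0.1036, 0.1328]
tcp_rot: [-2.39, -2.034, 0.005]
contact_force: [0.4, -0.1, -1.6]
grip_width: 0.249
```

```bash
python3 -c "
from h import *
go(.5883,.0553,.14,98.2)"
```

```text
t 5.38 pos [ 0.5741 -0.1036  0.1328] F [ 0.4 -0.1 -1.6] g 0.249 total [ 0.1592 -0.0114 -0.0072] [-0.0045 -0.0004 -0.3038] rows 4
[0.0398, -0.0028, -0.0018] [-0.0011, -0.0001, -0.0759]
[0.0399, 0.0002, -0.0018] [-0.0011, -0.0001, -0.0759]
[0.0398, 0.0032, -0.0018] [-0.0011, -0.0001, -0.0759]
[0.0394, 0.0062, -0.0018] [-0.0011, -0.0001, -0.0759]
```

Call:
carry_out(
  increments=[0.039, -0.003, -0.003, -0.004, 0, -0.076, 0.0, 0.039, 0, -0.003, 0, 0, -0.076, 0.0, 0.036, 0.003, -0.002, 0, 0, -0.076, 0.0, 0.02, 0.005, 0, 0, 0, -0.04, 0.0, 0, 0, 0, 0, 0, 0, 0.0],
)

```text
clock: 5.8
tool_pos: [0.5827, 0.0448, 0.1322]
tcp_rot: [-2.063, -2.355, 0.006]
contact_force: [-0.2, 0.2, -1.1]
grip_width: 0.249
```

```bash
python3 -c "
from h import *
go(.5883,.0553,.14,98.2)"
```

```text
t 5.8 pos [0.5827 0.0448 0.1322] F [-0.2  0.2 -1.1] g 0.249 total [ 0.0097  0.0069 -0.0079] [-0.0101 -0.0055 -0.011 ] rows 1
[0.0097, 0.0069, -0.0079] [-0.0101, -0.0055, -0.011]
```

Call:
carry_out(
  increments=[0.01, 0.007, 0, -0.01, -0.005, -0.011, 0.0, 0, 0, 0, 0, 0, 0, 0.0, 0, 0, 0, 0, 0, 0, 0.0],
)

```text
clock: 6.05
tool_pos: [0.5866, 0.0568, 0.1274]
tcp_rot: [-2.051, -2.374, 0.008]
contact_force: [-0.5, -0.2, -0.5]
grip_width: 0.249
```

```bash
python3 -c "
from h import *
t=save('top','t1');cv2.imwrite('pics/t1c.png',cv2.resize(t[140:235,160:300],None,fx=5,fy=5,interpolation=cv2.INTER_CUBIC))
w=save('wrist','w4')
go(.5883,.0553,.09,98.2)"
```

```text
t 6.15 pos [0.5866 0.0564 0.1276] F [-0.3  0.1 -1.3] g 0.25 total [-0.0013  0.0018  0.0376] [-0.0062 -0.0002  0.0015] rows 1
[-0.0013, 0.0018, 0.0376] [-0.0062, -0.0002, 0.0015]
```

View pics/w4.png

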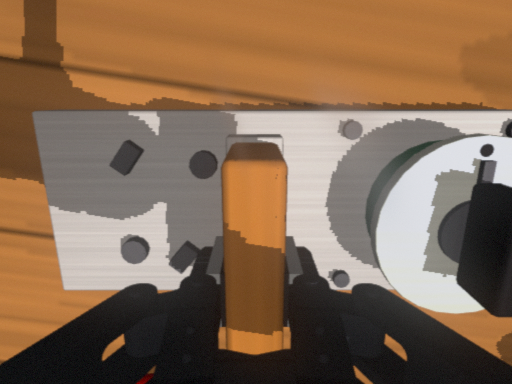

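View pics/t1c.png

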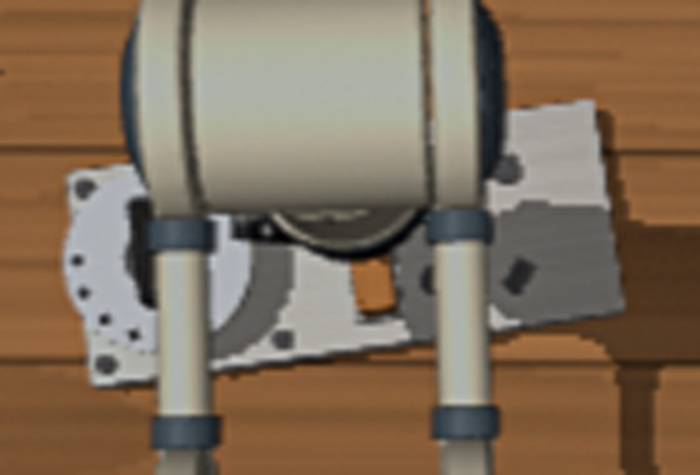

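The wrist view shows the scraper parallel to the plate edge, with all four chips on the far (-y) side of it: pixels (127,157), (203,165), (134,250), (185,255). I lower it.

Call:
carry_out(
  increments=[-0.001, 0.002, 0.025, -0.006, 0, 0, 0.0, 0, 0, 0.012, 0, 0, 0, 0.0, 0, 0, 0.003, 0, 0, 0, 0.0, 0, 0, 0, 0, 0, 0, 0.0],
)

```text
clock: 6.48
tool_pos: [0.5886, 0.0515, 0.0866]
tcp_rot: [2.062, 2.369, -0.001]
contact_force: [-0.4, -0.4, -0.7]
grip_width: 0.248
```

```bash
python3 -c "
from h import *
go(.5883,.0553,.0745,98.2)"
```

```text
t 6.48 pos [0.5886 0.0515 0.0866] F [-0.4 -0.4 -0.7] g 0.248 total [0.0039 0.0002 0.0121] [ 0.0001  0.0008 -0.0048] rows 1
[0.0039, 0.0002, 0.0121] [0.0001, 0.0008, -0.0048]
```

Call:
carry_out(
  increments=[0.003, 0, 0.009, 0, 0, -0.005, 0.0, 0, 0, 0, 0, 0, 0, 0.0, 0, 0, 0, 0, 0, 0, 0.0],
)

```text
clock: 6.73
tool_pos: [0.5885, 0.0535, 0.0781]
tcp_rot: [2.058, 2.372, -0.0]
contact_force: [-0.6, 0.6, 0.2]
grip_width: 0.249
```

```bash
python3 -c "
from h import *
go(.5883,.0553,.0745,98.2)"
```

```text
t 6.73 pos [0.5885 0.0535 0.0781] F [-0.6  0.6  0.2] g 0.249 total [0.0018 0.0001 0.0036] [ 0.0006  0.001  -0.0013] rows 1
[0.0018, 0.0001, 0.0036] [0.0006, 0.001, -0.0013]
```

Call:
carry_out(
  increments=[0, 0, 0.003, 0, 0, 0, 0.0, 0, 0, 0, 0, 0, 0, 0.0, -0.006, 0, 0, 0, 0, 0, 0.0, -0.006, 0, 0, 0, 0, 0, 0.0],
)

```text
clock: 7.07
tool_pos: [0.5909, 0.0423, 0.0766]
tcp_rot: [2.054, 2.373, 0.003]
contact_force: [-0.6, 0.3, 0.3]
grip_width: 0.244
```

```bash
python3 -c "
from h import *
go(.6107,-.1,.075,98.2,1)"
```

```text
t 7.07 pos [0.5909 0.0423 0.0766] F [-0.6  0.3  0.3] g 0.244 total [-0.1436 -0.0009  0.0017] [0.0031 0.001  0.0008] rows 1
[-0.1436, -0.0009, 0.0017] [0.0031, 0.001, 0.0008]
```

Call:
carry_out(
  increments=[-0.01, 0, 0.001, 0.002, 0, 0, 0.0, -0.01, 0, 0.0005, 0, 0, 0, 0.0, -0.01, 0, 0, 0, 0, 0, 0.0, -0.01, 0, 0, 0, 0, 0, 0.0],
)

```text
clock: 7.4
tool_pos: [0.5976, -0.0011, 0.076]
tcp_rot: [2.053, 2.374, 0.002]
contact_force: [0.3, -0.5, -1.5]
grip_width: 0.248
```

```bash
python3 -c "
from h import *
go(.6107,-.1,.075,98.2,1)"
```

```text
t 7.4 pos [ 0.5976 -0.0011  0.076 ] F [ 0.3 -0.5 -1.5] g 0.248 total [-0.0998 -0.0013  0.0011] [0.0026 0.0014 0.0016] rows 1
[-0.0998, -0.0013, 0.0011] [0.0026, 0.0014, 0.0016]
```

Call:
carry_out(
  increments=[-0.01, 0, 0.001, 0.002, 0, 0.001, 0.0, -0.01, 0, 0.0005, 0, 0, 0, 0.0, -0.01, 0, 0.0005, 0, 0, 0, 0.0, -0.01, 0, 0, 0, 0, 0, 0.0],
)

```text
clock: 7.73
tool_pos: [0.6039, -0.0464, 0.074]
tcp_rot: [2.058, 2.372, -0.001]
contact_force: [0.6, -0.0, -1.0]
grip_width: 0.251
```

```bash
python3 -c "
from h import *
save('wrist','w5')
go(.6107,-.1,.075,98.2,1)"
```

```text
t 7.78 pos [ 0.6041 -0.0485  0.074 ] F [-0.8 -2.  -2.1] g 0.251 total [-0.0519 -0.0007 -0.0008] [ 0.0005  0.0032 -0.0029] rows 1
[-0.0519, -0.0007, -0.0008] [0.0005, 0.0032, -0.0029]
```

View pics/w5.png

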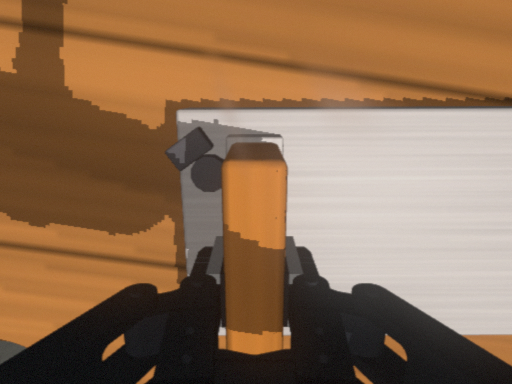

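The wrist view shows two chips at (190,148) and (208,173) pushed ahead of the foot, right at the plate edge; the other two are hidden by the left finger. I keep pushing past the edge.

Call:
carry_out(
  increments=[-0.01, 0, -0.001, 0, 0, -0.002, 0.0, -0.01, 0, 0, 0, 0, 0, 0.0, -0.01, 0, 0, 0, 0, 0, 0.0, -0.01, 0, 0, 0, 0, 0, 0.0, -0.008, 0, 0, 0, 0, 0, 0.0],
)

```text
clock: 8.2
tool_pos: [0.6114, -0.1002, 0.0751]
tcp_rot: [2.055, 2.373, -0.003]
contact_force: [1.1, -0.0, -1.7]
grip_width: 0.249
```

```bash
python3 -c "
from h import *
save('wrist','w6');save('top','t6');save('scene','s6')
go(.6107,-.1,.075,98.2,1)"
```

```text
t 8.35 pos [ 0.6113 -0.0997  0.075 ] F [ 0.3  0.4 -0.7] g 0.25 total [-0.0002 -0.0006  0.    ] [ 0.0002  0.0024 -0.001 ] rows 1
[-0.0002, -0.0006, 0.0] [0.0002, 0.0024, -0.001]
```

View pics/w6.png

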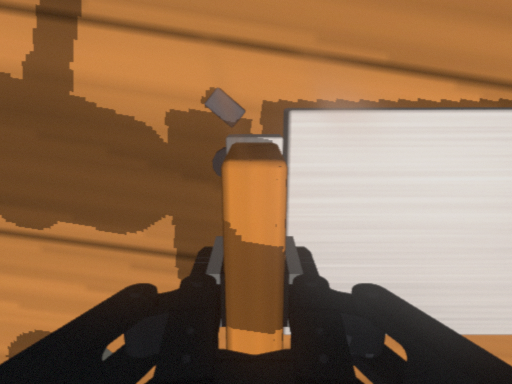

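View pics/s6.png

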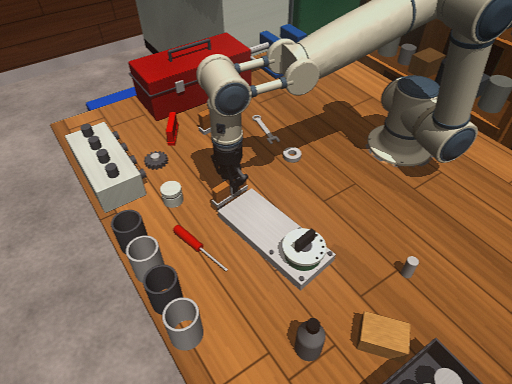

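Both views show the plate clear. One bar chip is on the bench at wrist (225,106) and a slug is partly visible at (222,160). I lift and carry the scraper back to its starting place, which is free bench.

Call:
carry_out(
  increments=[0, 0, -0.03, 0, 0, 0, 0.0, 0, 0, -0.03, 0, 0, 0, 0.0, 0, 0, 0, 0, 0, 0, 0.0],
)

```text
clock: 8.6
tool_pos: [0.6096, -0.098, 0.1335]
tcp_rot: [-2.054, -2.37, 0.006]
contact_force: [0.7, -1.4, 0.4]
grip_width: 0.25
```

```bash
python3 -c "
from h import *
go(.5665,-.298,.12,59)"
```

```text
t 8.6 pos [ 0.6096 -0.098   0.1335] F [ 0.7 -1.4  0.4] g 0.25 total [-0.1918 -0.071   0.0137] [-0.0065  0.0008  0.6839] rows 6
[-0.032, -0.0118, 0.0023] [-0.0011, 0.0001, 0.114]
[-0.0331, -0.0081, 0.0023] [-0.0011, 0.0001, 0.114]
[-0.0338, -0.0043, 0.0023] [-0.0011, 0.0001, 0.114]
[-0.0341, -0.0004, 0.0022] [-0.0011, 0.0001, 0.114]
[-0.0339, 0.0034, 0.0022] [-0.0011, 0.0001, 0.114]
[-0.0333, 0.0073, 0.0022] [-0.0011, 0.0001, 0.114]
```

Call:
carry_out(
  increments=[-0.032, -0.012, 0, 0, 0, 0.114, 0.0, -0.033, -0.008, 0, 0, 0, 0.114, 0.0, -0.034, -0.004, 0, 0, 0, 0.114, 0.0, -0.034, 0, 0, 0, 0, 0.114, 0.0, -0.025, 0.003, 0, 0, 0, 0.1, 0.0],
)

```text
clock: 9.02
tool_pos: [0.579, -0.2518, 0.1349]
tcp_rot: [-2.633, -1.709, -0.003]
contact_force: [-0.0, 0.9, -0.4]
grip_width: 0.253
```

Call:
carry_out(
  increments=[0, 0, 0, 0, 0, 0, 0.0, 0, 0, 0, 0, 0, 0, 0.0],
)

```text
clock: 9.18
tool_pos: [0.5773, -0.2564, 0.1336]
tcp_rot: [-2.642, -1.695, -0.0]
contact_force: [0.9, -0.6, -0.2]
grip_width: 0.25
```

```bash
python3 -c "
from h import *
go(.5665,-.298,.12,59)"
```

```text
t 9.18 pos [ 0.5773 -0.2564  0.1336] F [ 0.9 -0.6 -0.2] g 0.25 total [-0.0424  0.0075  0.0135] [-0.0019 -0.0014  0.1112] rows 2
[-0.0212, 0.0038, 0.0068] [-0.001, -0.0007, 0.0556]
[-0.0209, 0.0049, 0.0068] [-0.001, -0.0007, 0.0556]
```

Call:
carry_out(
  increments=[-0.025, 0.004, 0.015, 0, 0, 0.06, 0.0, -0.015, 0.004, 0.015, 0, 0, 0.05, 0.0, 0, 0, 0.015, 0, 0, 0, 0.0, 0, 0, 0.005, 0, 0, 0, 0.0, 0, 0, 0, 0, 0, 0, 0.0],
)

```text
clock: 9.6
tool_pos: [0.5691, -0.2919, 0.0816]
tcp_rot: [-2.726, -1.556, -0.005]
contact_force: [-0.2, 0.2, -1.0]
grip_width: 0.254
```

```bash
python3 -c "
from h import *
go(.5665,-.298,.045,59)"
```

```text
t 9.6 pos [ 0.5691 -0.2919  0.0816] F [-0.2  0.2 -1. ] g 0.254 total [-0.0067  0.0009  0.0366] [-0.0007 -0.004   0.0078] rows 1
[-0.0067, 0.0009, 0.0366] [-0.0007, -0.004, 0.0078]
```

Call:
carry_out(
  increments=[-0.006, 0, 0.018, 0, -0.004, 0.008, 0.0, 0, 0, 0.01, 0, 0, 0, 0.0, 0, 0, 0.003, 0, 0, 0, 0.0, 0, 0, 0, 0, 0, 0, 0.0],
)

```text
clock: 9.93
tool_pos: [0.5684, -0.2927, 0.0514]
tcp_rot: [-2.728, -1.558, -0.003]
contact_force: [-0.5, -0.2, -2.5]
grip_width: 0.25
```

```bash
python3 -c "
from h import *
go(.5665,-.298,.044,59)"
```

```text
t 9.93 pos [ 0.5684 -0.2927  0.0514] F [-0.5 -0.2 -2.5] g 0.25 total [-0.0056  0.0011  0.0074] [ 0.0007 -0.0017  0.0081] rows 1
[-0.0056, 0.0011, 0.0074] [0.0007, -0.0017, 0.0081]
```

Call:
carry_out(
  increments=[0, 0, 0.006, 0, -0.002, 0, 0.0, 0, 0, 0, 0, 0, 0, 0.0, 0, 0, 0.001, 0, 0, 0, 0.0, 0, 0, 0, 0, 0, 0, 0.0],
)

```text
clock: 10.27
tool_pos: [0.5703, -0.2915, 0.0468]
tcp_rot: [2.722, 1.56, 0.004]
contact_force: [-0.1, -0.1, -1.2]
grip_width: 0.247
```

```bash
python3 -c "
from h import *
go(.5665,-.298,.044,59)"
```

```text
t 10.27 pos [ 0.5703 -0.2915  0.0468] F [-0.1 -0.1 -1.2] g 0.247 total [-0.0076 -0.      0.0028] [ 0.0044 -0.0002  0.0111] rows 1
[-0.0076, -0.0, 0.0028] [0.0044, -0.0002, 0.0111]
```

Call:
carry_out(
  increments=[0, 0, 0.003, 0.004, 0, 0, 0.0, 0, 0, 0, 0, 0, 0, 0.0, 0, 0, 0, 0, 0, 0, 0.0],
)

```text
clock: 10.52
tool_pos: [0.571, -0.2919, 0.0451]
tcp_rot: [2.724, 1.561, 0.002]
contact_force: [0.4, -0.3, -1.4]
grip_width: 0.246
```

```bash
python3 -c "
from h import *
go(.5665,-.298,.044,59)"
```

```text
t 10.52 pos [ 0.571  -0.2919  0.0451] F [ 0.4 -0.3 -1.4] g 0.246 total [-0.0076 -0.0008  0.0011] [ 0.0025 -0.0003  0.0112] rows 1
[-0.0076, -0.0008, 0.0011] [0.0025, -0.0003, 0.0112]
```

Call:
carry_out(
  increments=[0, 0, 0.002, 0.002, 0, 0, 0.0, 0, 0, 0, 0, 0, 0, 0.0, 0, 0, 0, 0, 0, 0, 0.0],
)

```text
clock: 10.77
tool_pos: [0.5715, -0.2924, 0.0442]
tcp_rot: [2.724, 1.561, 0.002]
contact_force: [-0.0, -0.6, -0.7]
grip_width: 0.253
```

Call:
carry_out(
  increments=[0, 0, 0, 0, 0, 0, 0.04, 0, 0, 0, 0, 0, 0, 0.06, 0, 0, 0, 0, 0, 0, 0.06, 0, 0, 0, 0, 0, 0, 0.06],
)

```text
clock: 11.1
tool_pos: [0.5717, -0.2927, 0.0445]
tcp_rot: [2.724, 1.56, 0.003]
contact_force: [-0.2, 0.2, -0.1]
grip_width: 0.702
```

Call:
carry_out(
  increments=[0, 0, -0.03, 0, 0, 0, 0.06, 0, 0, -0.04, 0, 0, 0, 0.06, 0, 0, -0.04, 0, 0, 0, 0.06, 0, 0, -0.04, 0, 0, 0, 0.06, 0, 0, 0, 0, 0, 0, 0.06],
)

```text
clock: 11.52
tool_pos: [0.569, -0.2912, 0.1948]
tcp_rot: [-2.72, -1.558, 0.006]
contact_force: [0.8, -1.4, 2.4]
grip_width: 0.706
```

```bash
python3 -c "
from h import *
save('wrist','w7')
go(.5703,.1775,.2,98.2)"
```

```text
t 11.57 pos [ 0.5685 -0.2909  0.1911] F [-0.4 -0.2 -0.8] g 0.703 total [ 0.4049 -0.2355 -0.006 ] [-0.0114 -0.0042 -0.6736] rows 12
[0.0337, -0.0196, -0.0005] [-0.0009, -0.0003, -0.0561]
[0.0348, -0.0177, -0.0005] [-0.0009, -0.0003, -0.0561]
[0.0357, -0.0157, -0.0006] [-0.0009, -0.0003, -0.0561]
[0.0366, -0.0137, -0.0006] [-0.0009, -0.0003, -0.0561]
[0.0373, -0.0116, -0.0006] [-0.0009, -0.0003, -0.0561]
[0.0379, -0.0095, -0.0006] [-0.0009, -0.0003, -0.0561]
[0.0383, -0.0074, -0.0007] [-0.0009, -0.0003, -0.0561]
[0.0387, -0.0052, -0.0007] [-0.0009, -0.0003, -0.0561]
[0.0389, -0.003, -0.0007] [-0.0009, -0.0003, -0.0561]
[0.039, -0.0008, -0.0007] [-0.0009, -0.0003, -0.0561]
[0.039, 0.0014, -0.0007] [-0.0009, -0.0003, -0.0561]
[0.0389, 0.0035, -0.0007] [-0.0009, -0.0003, -0.0561]
```

View pics/w7.png

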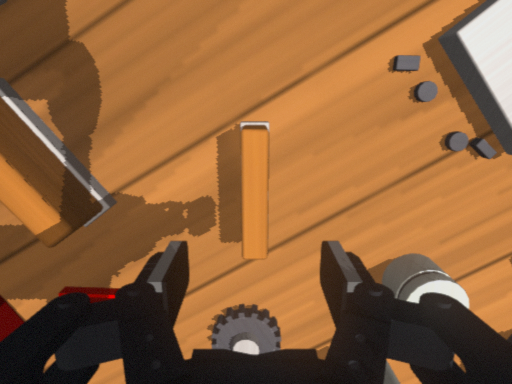

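The scraper stands upright on the bench at (255,190). All four chips are off the plate on the bench, at (406,63), (425,91), (456,141) and (483,148). I'll check that the last one isn't leaning on the plate.

```bash
python3 -c "
from h import *
t=cv2.imread('pics/w7.png');a=cv2.resize(t[40:190,380:512],(528,600),interpolation=cv2.INTER_CUBIC)
cv2.imwrite('pics/w7c.png',a)"
```

```text
(no output)
```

View pics/w7c.png

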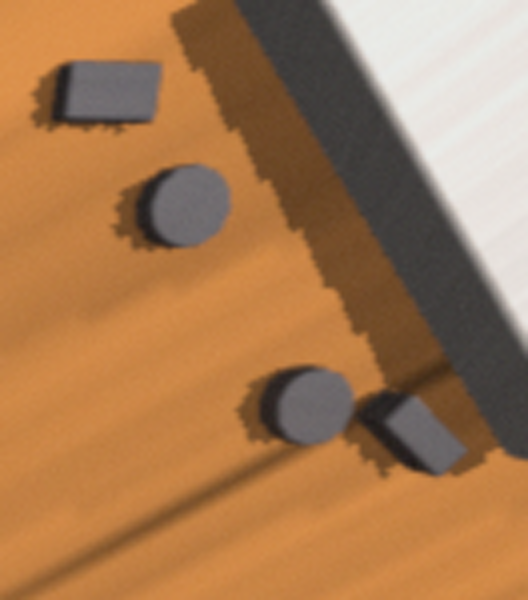

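Call:
carry_out(
  increments=[0.034, -0.02, -0.003, -0.004, -0.002, -0.056, 0.06, 0.035, -0.018, -0.003, -0.004, -0.002, -0.056, 0.06, 0.036, -0.016, -0.002, 0, 0, -0.056, 0.06, 0.037, -0.014, 0, 0, 0, -0.056, 0.06, 0.037, -0.012, 0, 0, 0, -0.056, 0.06],
)

```text
clock: 11.98
tool_pos: [0.5669, -0.0964, 0.195]
tcp_rot: [-2.483, -1.921, 0.012]
contact_force: [-0.9, 0.9, -1.1]
grip_width: 0.7
```

```bash
python3 -c "
from h import *
save('wrist','w8')
go(.5703,.1775,.2,98.2)"
```

```text
t 12.03 pos [ 0.5671 -0.0891  0.1952] F [2.8 3.8 0.9] g 0.706 total [ 0.2595 -0.0614 -0.0044] [-0.0072 -0.0014 -0.3871] rows 7
[0.0371, -0.0088, -0.0006] [-0.001, -0.0002, -0.0553]
[0.0375, -0.0067, -0.0006] [-0.001, -0.0002, -0.0553]
[0.0378, -0.0046, -0.0007] [-0.001, -0.0002, -0.0553]
[0.038, -0.0025, -0.0007] [-0.001, -0.0002, -0.0553]
[0.0381, -0.0004, -0.0007] [-0.001, -0.0002, -0.0553]
[0.038, 0.0017, -0.0007] [-0.001, -0.0002, -0.0553]
[0.0379, 0.0038, -0.0007] [-0.001, -0.0002, -0.0553]
```

View pics/w8.png

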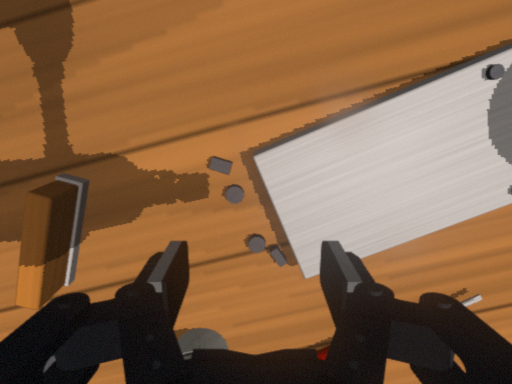

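The crop shows all four chips on the bench, clear of the plate (one bar resting on its side, not touching the plate), and the pad is bare. On to the knob.

Call:
carry_out(
  increments=[0.037, -0.009, -0.003, -0.004, 0, -0.055, 0.06, 0.037, -0.007, -0.002, 0, 0, -0.055, 0.06, 0.037, -0.005, 0, 0, 0, -0.055, 0.06, 0.037, -0.003, 0, 0, 0, -0.055, 0.06, 0.037, 0, 0, 0, 0, -0.055, 0.06],
)

```text
clock: 12.45
tool_pos: [0.5658, 0.0967, 0.1951]
tcp_rot: [-2.177, -2.259, 0.01]
contact_force: [1.0, 0.2, 0.3]
grip_width: 0.704
```

Call:
carry_out(
  increments=[0.02, 0, 0, 0, 0, -0.04, 0.06, 0, 0, 0, 0, 0, 0, 0.06, 0, 0, 0, 0, 0, 0, 0.06],
)

```text
clock: 12.7
tool_pos: [0.5633, 0.1249, 0.1918]
tcp_rot: [-2.113, -2.313, 0.012]
contact_force: [-0.5, 0.3, 0.5]
grip_width: 0.701
```

```bash
python3 -c "
from h import *
p=ctrl.camera_params('wrist');np.savez('p9.npz',**p)
save('wrist','w9');save('top','t9')
print(proj(p,[.5705,.1777,.111]))
go(.5705,.1777,.2,98.2)"
```

```text
[334.13541947 231.70977701]
t 12.8 pos [0.5635 0.1237 0.1919] F [ 0.3  0.1 -0.6] g 0.702 total [ 0.0532  0.0117 -0.0081] [-0.0113 -0.0018 -0.0547] rows 2
[0.0266, 0.0058, -0.0041] [-0.0057, -0.0009, -0.0273]
[0.0264, 0.0066, -0.0041] [-0.0057, -0.0009, -0.0273]
```

View pics/w9.png

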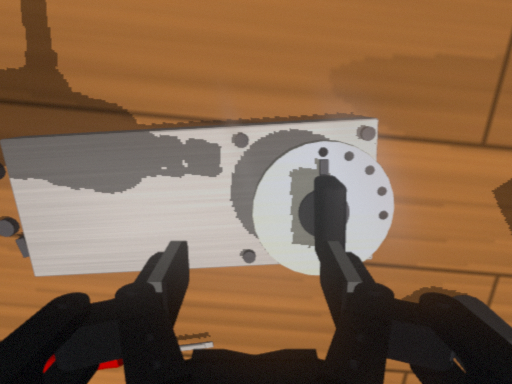

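The wrist view shows the knob at home, with its pointer at the first dot (323,153) and the stop dots running clockwise to (383,215). I refine the axis by fitting an ellipse to the dial.

```bash
python3 - <<'E'
from h import *
p=dict(np.load("p9.npz")); t=cv2.imread("pics/w9.png")
g=t.astype(int)
m=((g[:,:,0]>g[:,:,2]+3)&(g.min(2)>150)).astype(np.uint8)*255
m[:, :225]=0
n,l,st,ce=cv2.connectedComponentsWithStats(m); i=1+np.argmax(st[1:,4]); print(st[i])
c=max(cv2.findContours((l==i).astype(np.uint8),0,2)[0],key=len)
h=cv2.convexHull(c)[:,0,:]
W=np.array([ray(p,u,.073)[:2] for u in h])
(cx,cy),r=cv2.minEnclosingCircle(W.astype(np.float32)); print("dial",cx,cy,r)
# dots on dial at z=.073
for u in [(323,153),(349,156),(370,170),(382,191),(383,215)]:
    X=ray(p,u,.073)[:2]-[cx,cy]; print(np.linalg.norm(X).round(4),np.degrees(np.arctan2(X[1],X[0])).round(1))
# knob top edges
for u in [(316,185),(316,270),(344,185),(345,240)]: print(u,ray(p,u,.111)[:2])
E
```

```text
[ 276  142  117   98 4191]
dial 0.5597333908081055 0.18315944075584412 0.051573023200035095
0.0362 -161.2
0.0346 167.6
0.0349 135.6
0.0376 105.5
0.0415 78.2
(316, 185) [0.54061136 0.16161823]
(316, 270) [0.59884902 0.1698488 ]
(344, 185) [0.53904909 0.17899146]
(345, 240) [0.57561604 0.185666  ]
```

```bash
python3 - <<'E'
from h import *
p=dict(np.load("p9.npz"))
W=np.array([ray(p,u,.073)[:2] for u in [(323,152.5),(349,156),(370,170),(382,191),(383.5,215)]])
A=np.c_[2*W,np.ones(5)]; s=np.linalg.lstsq(A,(W**2).sum(1),rcond=None)[0]; c=s[:2]; print("dots circle",c,np.sqrt(s[2]+c@c))
X=W-c; print(np.degrees(np.arctan2(X[:,1],X[:,0])).round(1))
W=np.array([ray(p,u,.073)[:2] for u in [(252,208),(394,207),(330,140),(300,147),(270,165),(260,240),(280,262),(300,272)]])
A=np.c_[2*W,np.ones(len(W))]; s=np.linalg.lstsq(A,(W**2).sum(1),rcond=None)[0]; c=s[:2]; print("dial circle",c,np.sqrt(s[2]+c@c))
t=cv2.imread('pics/w9.png');cv2.imwrite('pics/w9c.png',cv2.resize(t[130:285,240:410],None,fx=3.8,fy=3.8,interpolation=cv2.INTER_CUBIC))
E
```

```text
dots circle [0.56984364 0.17883957] 0.04535262568606728
[-170.6  165.1  140.7  116.4   92. ]
dial circle [0.56930235 0.17798569] 0.05330298191366592
```

View pics/w9c.png

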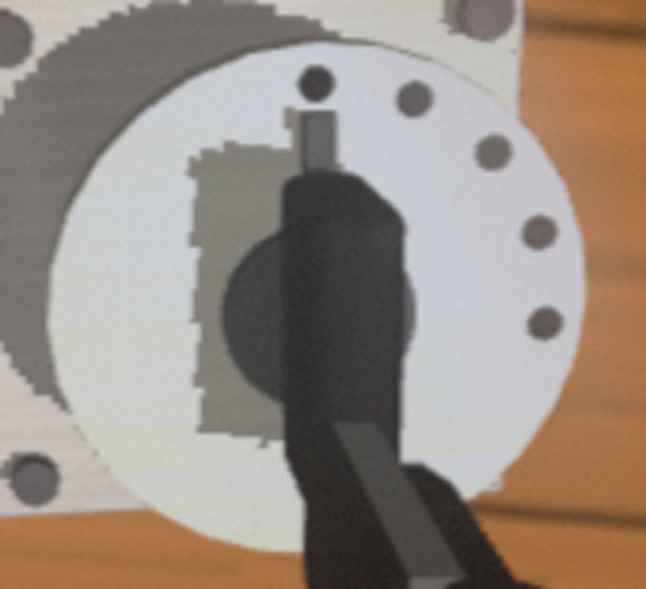

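Call:
carry_out(
  increments=[0.027, 0.006, 0, -0.006, -0.002, -0.03, 0.06, 0.026, 0.006, 0, -0.006, 0, -0.028, 0.06, 0, 0, 0, 0, 0, 0, 0.06, 0, 0, 0, 0, 0, 0, 0.06],
)

```text
clock: 13.13
tool_pos: [0.5718, 0.172, 0.1909]
tcp_rot: [2.063, 2.366, -0.003]
contact_force: [-0.4, -0.8, 0.1]
grip_width: 0.702
```

```bash
python3 -c "
from h import *
go(.570,.178,.105,98.4)"
```

```text
t 13.13 pos [0.5718 0.172  0.1909] F [-0.4 -0.8  0.1] g 0.702 total [ 0.0064 -0.001   0.0859] [ 0.0003  0.0029 -0.0103] rows 3
[0.0021, -0.0003, 0.0286] [0.0001, 0.001, -0.0034]
[0.0021, -0.0003, 0.0286] [0.0001, 0.001, -0.0034]
[0.0021, -0.0003, 0.0286] [0.0001, 0.001, -0.0034]
```

Call:
carry_out(
  increments=[0.006, -0.001, 0.015, 0, 0.003, -0.01, 0.06, 0.001, 0, 0.015, 0, 0, 0, 0.06, 0.001, 0, 0.01, 0, 0, 0, 0.06, 0, 0, 0, 0, 0, 0, 0.06, 0, 0, 0, 0, 0, 0, 0.06],
)

```text
clock: 13.55
tool_pos: [0.5714, 0.1721, 0.1503]
tcp_rot: [2.065, 2.364, -0.0]
contact_force: [0.2, -0.2, 0.1]
grip_width: 0.699
```

```bash
python3 -c "
from h import *
go(.570,.178,.105,98.4)"
```

```text
t 13.55 pos [0.5714 0.1721 0.1503] F [ 0.2 -0.2  0.1] g 0.699 total [ 0.0061 -0.0007  0.0453] [ 0.0017  0.0022 -0.0116] rows 2
[0.0031, -0.0003, 0.0227] [0.0009, 0.0011, -0.0058]
[0.003, -0.0003, 0.0227] [0.0009, 0.0011, -0.0058]
```

Call:
carry_out(
  increments=[0.006, -0.001, 0.002, 0, 0.002, -0.012, 0.06, 0, 0, 0, 0, 0, 0, 0.06, 0, 0, 0, 0, 0, 0, 0.06],
)

```text
clock: 13.8
tool_pos: [0.5702, 0.1766, 0.1497]
tcp_rot: [2.053, 2.375, 0.004]
contact_force: [-0.5, -0.6, 0.3]
grip_width: 0.702
```

```bash
python3 -c "
from h import *
go(.570,.178,.105,98.4)"
```

```text
t 13.8 pos [0.5702 0.1766 0.1497] F [-0.5 -0.6  0.3] g 0.702 total [ 0.0015 -0.0001  0.0447] [ 0.0032  0.0002 -0.0014] rows 2
[0.0007, -0.0001, 0.0223] [0.0016, 0.0001, -0.0007]
[0.0007, -0.0, 0.0223] [0.0016, 0.0001, -0.0007]
```

Call:
carry_out(
  increments=[0.002, 0, 0.02, 0.003, 0, -0.001, 0.06, 0.001, 0, 0.018, 0, 0, 0, 0.06, 0, 0, 0, 0, 0, 0, 0.06, 0, 0, 0, 0, 0, 0, 0.06],
)

```text
clock: 14.13
tool_pos: [0.5717, 0.1802, 0.1155]
tcp_rot: [2.05, 2.375, 0.009]
contact_force: [0.2, 0.5, 0.1]
grip_width: 0.703
```

```bash
python3 -c "
from h import *
go(.570,.178,.105,98.4)"
```

```text
t 14.13 pos [0.5717 0.1802 0.1155] F [0.2 0.5 0.1] g 0.703 total [-0.002  -0.0021  0.0105] [ 0.0076 -0.0004  0.    ] rows 1
[-0.002, -0.0021, 0.0105] [0.0076, -0.0004, 0.0]
```

Call:
carry_out(
  increments=[-0.002, -0.002, 0.01, 0.007, 0, 0, 0.06, 0, 0, 0, 0, 0, 0, 0.06, 0, 0, 0, 0, 0, 0, 0.06],
)

```text
clock: 14.38
tool_pos: [0.5709, 0.178, 0.1077]
tcp_rot: [2.051, 2.377, 0.005]
contact_force: [-0.1, -0.0, -0.3]
grip_width: 0.7
```

```bash
python3 -c "
from h import *
go(.570,.178,.105,98.4)"
```

```text
t 14.38 pos [0.5709 0.178  0.1077] F [-0.1 -0.  -0.3] g 0.7 total [ 0.0001 -0.0009  0.0027] [ 0.0034 -0.0006  0.0003] rows 1
[0.0001, -0.0009, 0.0027] [0.0034, -0.0006, 0.0003]
```

Call:
carry_out(
  increments=[0, -0.001, 0.004, 0.003, 0, 0, 0.06, 0, 0, 0, 0, 0, 0, 0.03, 0, 0, 0, 0, 0, 0, 0.0, 0, 0, 0, 0, 0, 0, 0.0, 0, 0, 0, 0, 0, 0, 0.0],
)

```text
clock: 14.8
tool_pos: [0.5706, 0.1781, 0.1056]
tcp_rot: [2.052, 2.378, 0.005]
contact_force: [-0.6, -1.1, -6.1]
grip_width: 0.176
```

Call:
carry_out(
  increments=[0, 0, 0, 0, 0, 0, 0.0, 0, 0, 0, 0, 0, 0, 0.0, 0, 0, 0, 0, 0, 0, 0.0],
)

```text
clock: 15.05
tool_pos: [0.5706, 0.1781, 0.1055]
tcp_rot: [2.052, 2.378, 0.005]
contact_force: [-1.0, 0.2, 0.4]
grip_width: 0.177
```

```bash
python3 -c "
from h import *
p=ctrl.camera_params('wrist');save('wrist','w10')
s=ctrl.read_state();print(s['torque'])
go(.570,.178,.104,98.4)"
```

```text
[-0.07222761  0.01518273 -0.00419673]
t 15.1 pos [0.5706 0.1781 0.1055] F [ 0.1  0.9 -0.8] g 0.181 total [-0.     -0.0006  0.0015] [ 0.0029 -0.0011  0.0002] rows 1
[-0.0, -0.0006, 0.0015] [0.0029, -0.0011, 0.0002]
```

View pics/w10.png

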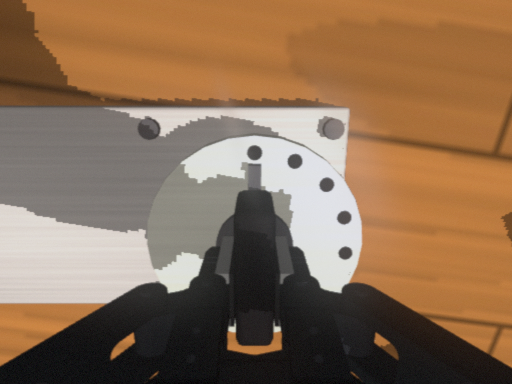

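The knob is gripped with an opening of about 15 mm, and its pointer is at the home dot (255,155). I turn clockwise, watching the torque for the clicks.

Call:
carry_out(
  increments=[0, 0, 0, 0, 0, 0.07, 0.0, 0, 0, 0, 0, 0, 0.07, 0.0, 0, 0, 0, 0, 0, 0.07, 0.0],
)

```text
clock: 15.35
tool_pos: [0.5706, 0.1781, 0.1055]
tcp_rot: [2.296, 2.143, 0.004]
contact_force: [-0.4, -0.7, 0.1]
grip_width: 0.178
```

```bash
cat >> h.py <<'E'
def kn():
    s=ctrl.read_state(); X=Ro.from_rotvec(s["tcp_rot"]).as_matrix()[:,0]
    y=np.degrees(np.arctan2(X[1],X[0])); print("jaw yaw",y.round(2),"turned from 98.4:",np.radians(98.4-y).round(4),"Tz",s["torque"].round(3),"F",s["contact_force"].round(1),"q6",s["q"][5].round(3))
    go(.5706,.1781,.1055,y,1)
E
python3 -c "
from h import *
kn()"
```

```text
jaw yaw 86.06 turned from 98.4: 0.2154 Tz [-0.086  0.004  0.037] F [-0.4 -0.7  0.1] q6 -1.257
t 15.35 pos [0.5706 0.1781 0.1055] F [-0.4 -0.7  0.1] g 0.178 total [ 0. -0.  0.] [ 0.0026 -0.0013 -0.    ] rows 1
[0.0, -0.0, 0.0] [0.0026, -0.0013, -0.0]
```

Call:
carry_out(
  increments=[0, 0, 0, 0, 0, 0.07, 0.0, 0, 0, 0, 0, 0, 0.07, 0.0, 0, 0, 0, 0, 0, 0.06, 0.0],
)

```text
clock: 15.6
tool_pos: [0.5706, 0.178, 0.1055]
tcp_rot: [2.509, 1.89, 0.004]
contact_force: [-0.1, -0.2, -0.1]
grip_width: 0.172
```

```bash
python3 -c "
from h import *
kn()"
```

```text
jaw yaw 73.97 turned from 98.4: 0.4263 Tz [-0.096 -0.029  0.066] F [-0.1 -0.2 -0.1] q6 -1.046
t 15.6 pos [0.5706 0.178  0.1055] F [-0.1 -0.2 -0.1] g 0.172 total [ 0.0001 -0.      0.    ] [ 0.0023 -0.0016 -0.    ] rows 1
[0.0001, -0.0, 0.0] [0.0023, -0.0016, -0.0]
```

Call:
carry_out(
  increments=[0, 0, 0, 0, 0, 0.07, 0.0, 0, 0, 0, 0, 0, 0.07, 0.0, 0, 0, 0, 0, 0, 0.07, 0.0],
)

```text
clock: 15.85
tool_pos: [0.5706, 0.1779, 0.1055]
tcp_rot: [2.701, 1.603, 0.004]
contact_force: [-0.4, -0.1, -0.6]
grip_width: 0.17
```

```bash
python3 -c "
from h import *
kn()"
```

```text
jaw yaw 61.38 turned from 98.4: 0.6461 Tz [-0.087  0.018  0.06 ] F [-0.4 -0.1 -0.6] q6 -0.826
t 15.85 pos [0.5706 0.1779 0.1055] F [-0.4 -0.1 -0.6] g 0.17 total [ 0.0002 -0.0001  0.    ] [ 0.002  -0.0017 -0.    ] rows 1
[0.0002, -0.0001, 0.0] [0.002, -0.0017, -0.0]
```

Call:
carry_out(
  increments=[0, 0, 0, 0, 0, 0.07, 0.0, 0, 0, 0, 0, 0, 0.07, 0.0, 0, 0, 0, 0, 0, 0.06, 0.0],
)

```text
clock: 16.1
tool_pos: [0.5705, 0.1779, 0.1055]
tcp_rot: [2.855, 1.31, 0.004]
contact_force: [0.0, 0.2, -0.5]
grip_width: 0.177
```

```bash
python3 -c "
from h import *
kn();save('wrist','w11')"
```

```text
jaw yaw 49.3 turned from 98.4: 0.8569 Tz [-0.103  0.023  0.084] F [ 0.   0.2 -0.5] q6 -0.615
t 16.1 pos [0.5705 0.1779 0.1055] F [ 0.   0.2 -0.5] g 0.177 total [ 0.0002 -0.0001  0.    ] [ 0.0017 -0.0018 -0.    ] rows 1
[0.0002, -0.0001, 0.0] [0.0017, -0.0018, -0.0]
```

View pics/w11.png

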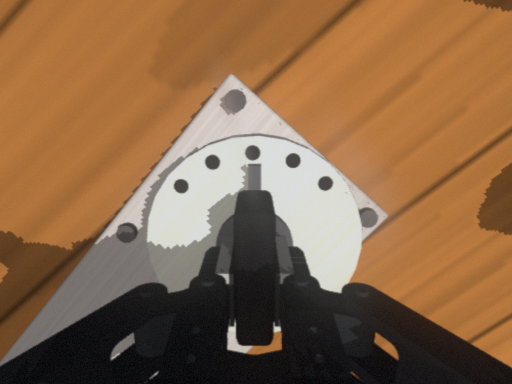

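The pointer is at the third dot (252,153), with two dots passed at (181,186) and (212,162), so this is the second stop. One more.

Call:
carry_out(
  increments=[0, 0, 0, 0, 0, 0.07, 0.0, 0, 0, 0, 0, 0, 0.07, 0.0, 0, 0, 0, 0, 0, 0.06, 0.0],
)

```text
clock: 16.4
tool_pos: [0.5705, 0.1778, 0.1055]
tcp_rot: [2.974, 1.01, 0.003]
contact_force: [0.4, 0.2, -1.2]
grip_width: 0.177
```

```bash
python3 -c "
from h import *
kn()"
```

```text
jaw yaw 37.53 turned from 98.4: 1.0624 Tz [-0.093  0.039  0.009] F [ 0.4  0.2 -1.2] q6 -0.409
t 16.4 pos [0.5705 0.1778 0.1055] F [ 0.4  0.2 -1.2] g 0.177 total [ 0.0002 -0.0001  0.    ] [ 0.0014 -0.0018 -0.    ] rows 1
[0.0002, -0.0001, 0.0] [0.0014, -0.0018, -0.0]
```

Call:
carry_out(
  increments=[0, 0, 0, 0, 0, 0.06, 0.0, 0, 0, 0, 0, 0, 0.06, 0.0, 0, 0, 0, 0, 0, 0.04, 0.0, 0, 0, 0, 0, 0, 0, 0.0],
)

```text
clock: 16.73
tool_pos: [0.5704, 0.1778, 0.1055]
tcp_rot: [3.047, 0.762, 0.003]
contact_force: [-0.2, -0.4, -1.1]
grip_width: 0.181
```

```bash
python3 -c "
from h import *
kn();p=ctrl.camera_params('wrist');t=save('wrist','w12');cv2.imwrite('pics/w12c.png',cv2.resize(t[120:270,150:360],None,fx=3.5,fy=3.5,interpolation=cv2.INTER_CUBIC))"
```

```text
jaw yaw 28.1 turned from 98.4: 1.227 Tz [-0.031  0.089 -0.034] F [-0.2 -0.4 -1.1] q6 -0.245
t 16.73 pos [0.5704 0.1778 0.1055] F [-0.2 -0.4 -1.1] g 0.181 total [ 0.0003 -0.0002  0.    ] [ 0.0011 -0.0017 -0.    ] rows 1
[0.0003, -0.0002, 0.0] [0.0011, -0.0017, -0.0]
```

View pics/w12c.png

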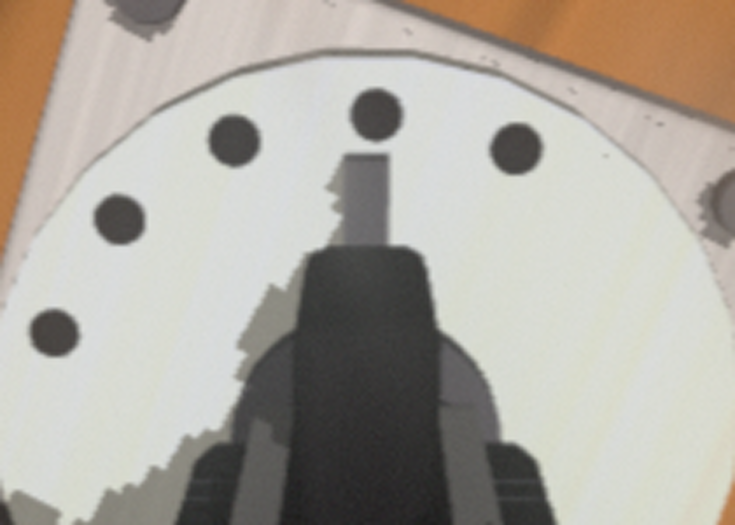

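The pointer at (367,200) sits just short of the fourth dot at (377,115). That is about 10 px, or 0.03 rad, which agrees with the measured 1.227 against 1.257. I turn 0.03 more.

Call:
carry_out(
  increments=[0, 0, 0, 0, 0, 0.03, 0.0, 0, 0, 0, 0, 0, 0, 0.0, 0, 0, 0, 0, 0, 0, 0.0],
)

```text
clock: 17.03
tool_pos: [0.5704, 0.1778, 0.1055]
tcp_rot: [3.055, 0.729, 0.003]
contact_force: [-0.2, 0.3, -0.7]
grip_width: 0.173
```

```bash
python3 -c "
from h import *
kn();t=save('wrist','w13');cv2.imwrite('pics/w13c.png',cv2.resize(t[120:270,150:360],None,fx=3.5,fy=3.5,interpolation=cv2.INTER_CUBIC));save('scene','s13')"
```

```text
jaw yaw 26.83 turned from 98.4: 1.2491 Tz [-0.065  0.044  0.007] F [-0.2  0.3 -0.7] q6 -0.223
t 17.03 pos [0.5704 0.1778 0.1055] F [-0.2  0.3 -0.7] g 0.173 total [ 0.0003 -0.0002 -0.    ] [ 0.0011 -0.0017 -0.    ] rows 1
[0.0003, -0.0002, -0.0] [0.0011, -0.0017, -0.0]
```

View pics/w13c.png

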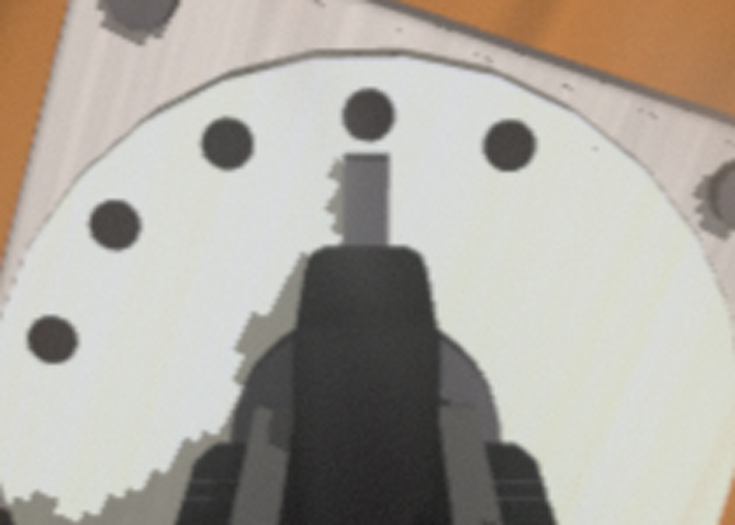

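View pics/s13.png

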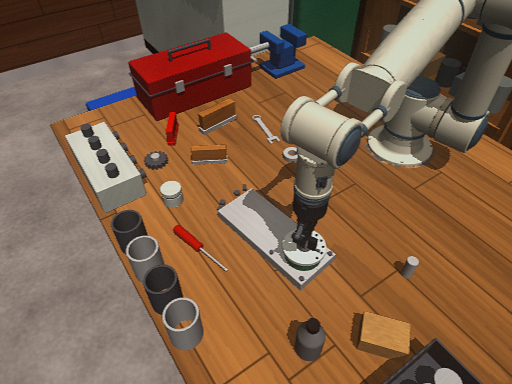

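The pointer (367,200) now lines up with the fourth dot (369,115), which is the third stop. The fifth dot at (509,145) is still ahead, and the moment about the knob axis is near zero. The scene view shows the plate clear and the chips, scraper and other things on the bench.

```bash
python3 -c "
from cell import ctrl
print(ctrl.hand_in())"
```

```text
the job is handed in; nothing more can be done
None
```

The job is done and handed in at about 17 s on the clock, with the gripper still holding the knob at the third stop.

- **Chips:** I took the small wooden scraper and pushed all four chips off the -y end of the plate. A close view afterwards showed all four on the bench, clear of the plate; the fingertips were about 20 mm above the pad during the push.
- **Scraper:** it stands upright on the bench within about 8 mm of where it started, off the plate.
- **Knob:** I turned it clockwise past the first and second stops to the third. The last picture shows the pointer on the fourth dot (the third stop), with the fifth still ahead.
    - The measured turn is 1.249 rad against 1.257. The 0.008 difference is within my uncertainty about the home angle, where the plate edges and the dial dots differed by about 1 degree.
    - The torque about the knob axis was nearly zero, and it did not mark the clicks clearly. I counted the stops by the turn angle and the dots.
- **Scraper grasp:** the first grasp closed about 12 mm too high, so I reopened and regripped before lifting.
- **Other things:** in the last overall picture nothing else on the bench looks moved. I judged that by eye, without measuring.

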